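# Tuck the pastry box cover beneath its lip

### The arm

A 6-joint arm with a two-finger parallel gripper is mounted at the origin on the work surface. World frame = base frame: x ahead of the robot, y to its left, z up, the work surface at z = 0. Lengths are in m, angles in rad, forces in N, time in s.
With the tool pointing down it reaches from about 0.35 to 0.85 m from the base axis. Payload 8.1 kg.
Tool frame: the origin (TCP) lies between the finger pads; the fingertips stand 11 mm ahead of it and the grasp point (between the pads) lies 8 mm behind it (tcp_to_tips is the distance from the TCP to the fingertips, in m); z points along the fingers, y is the direction in which the jaws open and shut (so a half turn about z gives the same grasp; the last joint's range is limited). The gripper opens to 85 mm and grips with 20 to 120 N. Pads are 22 mm wide; open, the fingers measure 114 mm over their backs; the gripper's body (76 mm by 85 mm) begins 54 mm behind the grasp point. The pads swing forward as they close: fully open they stand 13 mm farther back than shut.
Start: joints at [1.171, 0.13, 1.488, -0, 1.523, -0.085], TCP at [0.186, 0.571, 0.242] pointing down, gripper open.
Joint ranges: [-2.96, 2.96], [-0.89, 2.26], [0.02, 2.5], [-1.34, 4.48], [0, 2.73], [-2.66, 2.66]. Speed limits (rad/s): [2.39, 2.39, 2.79, 3.14, 3.14, 3.14].

### API

Orientations are given as a unit quaternion [x, y, z, w].
In Python, from bench import sense, grab_frame, calibration, job_done, tcp_to_tips gives the robot as it stands.
- The arm moves only by the shell command python3 -m inch 'ROWS' [FORCE]. ROWS is JSON, a list of rows, each a list of 7 numbers: the shift along the tool's x, y, z in mm, then the turn, a rotation vector about the tool's x, y, z in degrees, then the finger opening in mm, from 0 to 85.4. In form: [[dx, dy, dz, ax, ay, az, claw], ...]. A call has 1 to 10 rows; each row shifts and turns the pose as measured when the row begins, along the tool's axes as they then stand; what a row does not reach is not made up. A row lasts 1/12 s, in which the tool goes at most 41.7 mm and 7.16 degrees, less where a joint would pass 70% of its speed; a pose out of reach is approached as far as the arm can. A call with a gripper value outside its range is refused whole. The fingers move at their own pace and stop on an object; FORCE is the grip in N (left out, the last holds). Time passes only in rows, so rows that do not move let the fingers close. It gives the time, the measured TCP pose, the force and the opening at its end, in the units of the state.
- sense(): the state, without advancing time (a new reading comes with each control period).
- grab_frame(name): name is "side" or "top"; returns (picture, depth): 384x512x3 uint8, blue, green, red; 384x512 float32, m along the optical axis (not along the pixel's ray), 0 where there is no reading.
- calibration(name): a dict with "fov_y" (degrees; the focal length in pixels is half the picture's height over the tangent of half this angle, whatever the lens; pixels are square), "cx", "cy" (the principal point, pixels), "R" (3x3) and "t" (3): a world point X has camera coordinates R X + t. Camera axes: x right, y down, z forward; pixel columns grow to the right and rows downward; lengths in m; the calibration is good to about 2 mm. A picture is of the moment at which its call begins. calibration takes no time and is no camera call.
- job_done(): hands the job in, once; it reports no verdict.
The state is a dict: "t": time; "joint_pos": joint angles; "joint_vel": joint speeds; "tau": joint torques, N m; "tool_pos": TCP position; "orientation": TCP orientation; "wrist_force": force on the tool from outside, world axes, zero at the start; "torque": the same for the moment, N m; "finger_gap": finger opening in m.
Only numpy, scipy, OpenCV 4.12 (cv2) and the standard library are available. Lean on these libraries where they do the work, as an engineer would, in place of code of your own. Each camera call takes 0.05 s, during which the arm holds its last target. There are 200 camera calls.

### The job

Close the pastry box: push the raised cover over until it lies flat, and while pressing it down push it along at its step, fully home, so that its free edge slides beneath the retaining lip and it stays shut by itself. Touch only the outside of the cover, never its white lining, grasp or lift nothing, and leave everything else on the table where it stands.

Things in the scene. Friction and masses are not known exactly. Their poses are not given: they have to be found in the camera images.
- pastry_box: plain dark steel box with cupcakes in it, fixed to the table, 170 mm long (its x), 130 wide (its y), side walls 55 high; origin at the centre of its underside, z up. The cover's hinge pin runs along y at x -75, z 60 mm (the robot's end), in slotted ears (69 mm high, at y +-61 to 65). The retaining lip is at the other end: +x points roughly away from the robot, yaw within 0.5 rad
- lip_mouth (a point): middle of the mouth of the fixed dark steel lip, at (49, 0, 68) mm in the box. The lip, 126 mm wide and 3 thick, overhangs the inside of the +x end: level from the end wall (x 85) back to x 58 mm, underside at z 68; from there its mouth flares up to x 49, z 76 mm
- cover (a joint): cover's hinge angle, rad: 0 flat on the box, 1.57 upright, 1.9 fully back towards the robot. A spring (0.16 N m/rad, neutral at 1.5) and hinge friction (0.06 N m) hold it up where it starts; pressing it flat takes about 4 N at the step, and let go before it is tucked it springs up again. Tucked, it rests against the lip's underside at about 0.04
- cover_slide (a joint): how far the hinge pin has slid in its slots towards the lip, m: 0 at the start (cover's edge, when flat, 4 mm short of the lip's mouth), 0.026 fully home (edge 13 mm beneath the level part of the lip). Friction 4 N; it stays where it is left. If slid forward before the cover is flat, the edge comes down on the lip, not beneath it
- cover_hinge (a point): middle of the hinge pin; x points from the pin to the free edge, z out of the outer face (up when flat). The cover is a plain aluminium plate reaching 120 mm from the pin, 112 mm wide, its outer face 3 mm from the pin's axis
- cover_step (a point): foot of the push step on the cover's outer face, 85 mm from the pin: a square face 8 mm high and 60 mm wide that looks towards the pin, with a ramp falling away behind it to the free edge; push here towards the lip
- cover_edge (a point): middle of the cover's free edge, on the outer face, 120 mm from the pin
- cover_liner: white inner lining of the cover, 98 by 98 mm and 3 mm thick, on the side towards the cupcakes, starting 12 mm from the pin; not to be touched. Its origin is the middle of the hinge pin
- cutter: round steel pastry cutter, 64 mm across, 45 mm high, standing beside the box; origin at the centre of its underside; not part of the job
- ramekin: white ceramic cup, 70 mm across, 42 mm high; origin at the centre of its underside; not part of the job
- nozzle: steel piping nozzle, a cone 48 mm across and 50 mm high; origin at the centre of its underside; not part of the job
- spatula: spatula lying on the table; origin at the centre of its underside; not part of the job
- jar: jar with a steel lid, 70 mm across, 100 mm high; origin at the centre of its underside; not part of the job
- muffin_tray: dark baking tray of muffins, 400 by 280 mm, 50 mm high with the muffins; origin at the centre of its underside; not part of the job

How it is judged:
By the outcome, as a careful person would: the job done as asked, in the order asked, and still so for the second after the job is handed in, with the robot touching nothing.
It also fails if it takes over 38 s, if anything falls off the work surface, if the arm or the gripper's body presses on something with over 40 N, if the wrist force passes 120 N, or if a joint passes its speed limit or range.

## Working session

There is one attempt and no reset: what is moved stays moved. The work goes in short steps, Python scripts to look and compute and a shell command to move; the robot and the scene stay as the last step left them, time stands still between calls to the robot, and variables do not carry over. Pictures are saved under pics/ and viewed, about 8 in all and at most 12, crops included, and the job is handed in when it is done.

```bash
mkdir -p pics; ls
cat > h.py <<'E'
import numpy as np, cv2
from bench import sense, grab_frame, calibration, job_done, tcp_to_tips
def snap(name, tag):
    im,d=grab_frame(name); cv2.imwrite(f'pics/{tag}.png',im); np.save(f'pics/{tag}.npy',d); return im,d
def cloud(name,d):
    c=calibration(name); f=d.shape[0]/2/np.tan(np.radians(c['fov_y'])/2)
    v,u=np.mgrid[:d.shape[0],:d.shape[1]]
    P=np.stack([(u-c['cx'])/f*d,(v-c['cy'])/f*d,d],-1)
    W=(P-np.array(c['t']))@np.array(c['R']); W[d==0]=np.nan; return W
E
python3 - <<'E'
from h import *
a=snap('top','top0')[0]; b=snap('side','side0')[0]
cv2.imwrite('pics/both0.png',cv2.resize(np.vstack([a,b]),(800,1200))[:,:]) 
for n in('top','side'):
    c=calibration(n); R=np.array(c['R']); print(n,c['fov_y'],c['cx'],c['cy'],R.round(3).tolist(),(-R.T@np.array(c['t'])).round(3))
print(sense(),tcp_to_tips)
E
```

```text
pics
top 50.88038071356519 252.7021418751602 196.6302230358709 [[0.008, -1.0, -0.002], [-0.998, -0.007, -0.057], [0.057, 0.003, -0.998]] [0.478 0.03  1.368]
side 57.08657423602483 261.0865819339031 196.31665760026868 [[0.942, -0.335, -0.005], [-0.239, -0.66, -0.712], [0.235, 0.672, -0.702]] [ 0.329 -0.68   0.792]
{'t': 0.1, 'joint_pos': array([ 1.17058955e+00,  1.31103128e-01,  1.48919155e+00, -4.15820064e-06,
        1.52298048e+00, -8.53824546e-02]), 'joint_vel': array([ 0.00171538, -0.00068534, -0.00278665,  0.00083287,  0.00107892,
       -0.00047507]), 'tau': array([ 1.35439976e-03, -5.70945168e+01, -5.01943231e+01, -5.94953326e-05,
        7.99393456e-03, -4.03730860e-05]), 'tool_pos': array([0.18557246, 0.57007733, 0.24132723]), 'orientation': array([ 1.56762736e-01,  9.87635933e-01, -8.17078952e-04, -2.00235309e-04]), 'wrist_force': array([ 0.22915313, -0.62416585,  0.56502457]), 'torque': array([0.02933953, 0.0372931 , 0.01356174]), 'finger_gap': 0.0852864878891206} 0.011
```

View pics/top0.png

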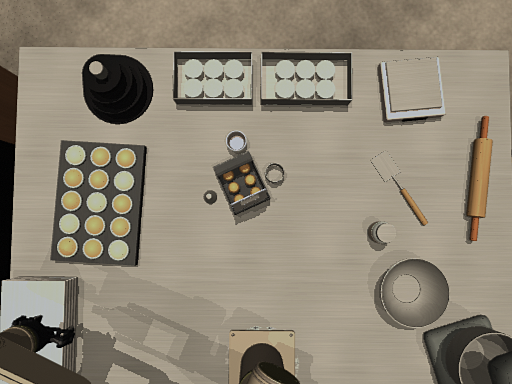

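View pics/side0.png

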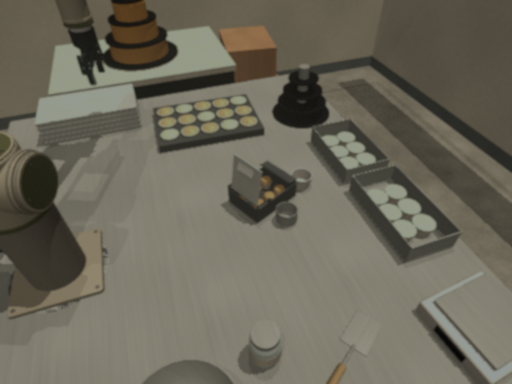

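The top view shows the box at about (242,184), with its cover upright at the robot end near (248,202). The cutter (275,174), ramekin (236,142) and nozzle (210,197) stand close by. The side view shows the raised cover at (246,180) and the lip at (279,172). Next I measure these from depth.

Run:
```python
from h import *
cl={}
for n in('top','side'):
    d=np.load(f'pics/{n}0.npy'); cl[n]=cloud(n,d)
W=cl['top']; 
P=W[140:230,195:300].reshape(-1,3); print('table z',np.nanmedian(P[:,2]))
P=P[np.isfinite(P).all(1)]
# wall-rim / lip points of box z 50..82 in top
m=(P[:,2]>.045)&(P[:,2]<.085)
Q=P[m]; c=cv2.minAreaRect((Q[:,:2]*1000).astype(np.float32)); print('rect',c,m.sum())
H=P[P[:,2]>.09]; print('cover top',len(H),H.mean(0).round(4),H.min(0).round(4),H.max(0).round(4))
S=cl['side'][140:225,220:320].reshape(-1,3);S=S[np.isfinite(S).all(1)]
B=S[S[:,2]>.01]; print(len(B))
H2=S[S[:,2]>.085]; c0=H2.mean(0); u,s,vt=np.linalg.svd(H2-c0); print('cover side',len(H2),c0.round(4),vt.round(3).tolist(),(s/np.sqrt(len(H2))).round(4),H2.min(0).round(4),H2.max(0).round(4))
T=P[P[:,2]>.02]
# side-by-side crops
im=cv2.imread('pics/top0.png')[130:225,190:300]; im2=cv2.imread('pics/side0.png')[145:230,220:320]
a=cv2.resize(im,(480,415),interpolation=2);b=cv2.resize(im2,(488,415),interpolation=2)
cv2.imwrite('pics/crop0.png',cv2.resize(np.hstack([a,b]),(800,343)))
# height map
x0,x1,y0,y1=.3,.62,-.12,.22
```

```text
table z 0.0014717593904307281
rect ((605.302978515625, 67.61038208007812), (208.3289031982422, 216.13290405273438), 59.99237823486328) 736
cover top 272 [0.5405 0.0452 0.1494] [ 0.5107 -0.0081  0.0905] [0.5694 0.0976 0.1825]
3359
cover side 837 [0.5368 0.0382 0.1353] [[-0.428, 0.903, -0.039], [0.12, 0.1, 0.988], [0.896, 0.418, -0.151]] [0.0329 0.0284 0.0022] [ 0.5052 -0.0137  0.085 ] [0.5682 0.0958 0.1804]
```

View pics/crop0.png

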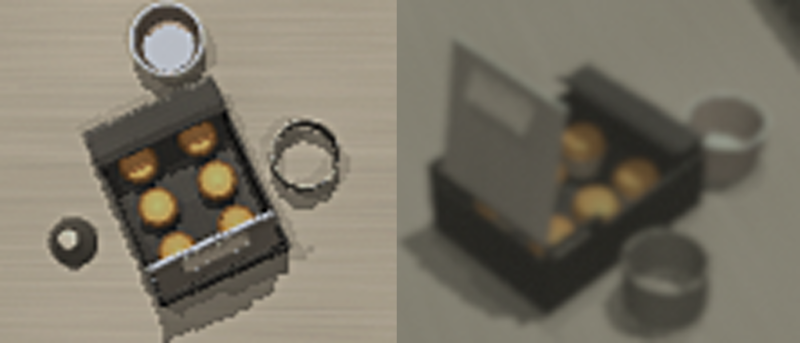

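Both crops are clear: the plain outer face of the cover looks towards the robot, and the lip is at the far end. The plane fit gives a yaw of about 0.44 and an angle of about 1.42. Now I fix the box frame.

Run:
```python
from h import *
from scipy.optimize import minimize
W=cloud('top',np.load('pics/top0.npy'))[130:225,190:300].reshape(-1,3);W=W[np.isfinite(W).all(1)]
S=cloud('side',np.load('pics/side0.npy'))[140:230,215:325].reshape(-1,3);S=S[np.isfinite(S).all(1)]
for yaw in (.41,.44,.47):
    bx=np.array([np.cos(yaw),np.sin(yaw)]);by=np.array([-bx[1],bx[0]])
    for nm,P in(('top',W),('side',S)):
        p=np.c_[P[:,:2]@bx,P[:,:2]@by,P[:,2]]
        near=(np.hypot(P[:,0]-.565,P[:,1]-.05)<.115)
        lip=p[near&(p[:,2]>.062)&(p[:,2]<.085)&(p[:,0]>.62)]
        box=p[near&(p[:,2]>.05)&(p[:,2]<.085)]
        cov=p[near&(p[:,2]>.09)]
        q=lambda a:np.percentile(a,[1,3,50,97,99]).round(4)
        print(yaw,nm,'lip',len(lip),'x',q(lip[:,0]),'y',q(lip[:,1]),'z',q(lip[:,2]));print('   box x',q(box[:,0]),'y',q(box[:,1]),' cov y',q(cov[:,1]),'z',q(cov[:,2]))
        if nm=='side':
            for zz in np.arange(.07,.18,.01):
                s=cov if zz>=.09 else p[near]
                s=s[(abs(s[:,2]-zz)<.005)&(s[:,0]<.57)]
                if len(s): print('    z',zz.round(3),'x med',np.median(s[:,0]).round(4),'n',len(s), 'slope dx/dy',np.polyfit(s[:,1],s[:,0],1)[0].round(3))
```

```text
0.41 top lip 238 x [0.6256 0.6264 0.6365 0.6503 0.6519] y [-0.2322 -0.2282 -0.1743 -0.1186 -0.1138] z [0.0661 0.0678 0.0732 0.0805 0.0816]
   box x [0.4928 0.4941 0.6269 0.6493 0.6509] y [-0.2379 -0.2368 -0.1741 -0.1092 -0.1078]  cov y [-0.2291 -0.2264 -0.1742 -0.1218 -0.1194] z [0.0921 0.0942 0.1578 0.1808 0.1819]
0.41 side lip 191 x [0.6204 0.6211 0.6365 0.6506 0.6523] y [-0.2337 -0.2306 -0.1778 -0.12   -0.1147] z [0.0681 0.0686 0.0717 0.0774 0.0779]
   box x [0.4869 0.4884 0.5027 0.6481 0.6504] y [-0.2415 -0.2408 -0.192  -0.1144 -0.1114]  cov y [-0.2314 -0.2305 -0.1807 -0.1232 -0.1206] z [0.0912 0.0934 0.1393 0.1775 0.1786]
    z 0.07 x med 0.4976 n 117 slope dx/dy -0.166
    z 0.08 x med 0.4992 n 79 slope dx/dy -0.027
    z 0.09 x med 0.5013 n 42 slope dx/dy -0.019
    z 0.1 x med 0.5023 n 80 slope dx/dy -0.025
    z 0.11 x med 0.5038 n 78 slope dx/dy -0.024
    z 0.12 x med 0.5057 n 85 slope dx/dy -0.024
    z 0.13 x med 0.5074 n 90 slope dx/dy -0.028
    z 0.14 x med 0.5086 n 51 slope dx/dy -0.024
    z 0.15 x med 0.5061 n 102 slope dx/dy -0.045
    z 0.16 x med 0.5104 n 109 sl
[... 1676 characters left out ...]
7]
   box x [0.4747 0.4765 0.4906 0.6362 0.6388] y [-0.2748 -0.2732 -0.225  -0.1445 -0.1429]  cov y [-0.2616 -0.2608 -0.2108 -0.1533 -0.1509] z [0.0912 0.0934 0.1393 0.1775 0.1786]
    z 0.07 x med 0.4863 n 117 slope dx/dy -0.109
    z 0.08 x med 0.4874 n 79 slope dx/dy 0.033
    z 0.09 x med 0.4892 n 42 slope dx/dy 0.04
    z 0.1 x med 0.4909 n 80 slope dx/dy 0.035
    z 0.11 x med 0.4924 n 78 slope dx/dy 0.036
    z 0.12 x med 0.4943 n 85 slope dx/dy 0.036
    z 0.13 x med 0.4957 n 90 slope dx/dy 0.032
    z 0.14 x med 0.4963 n 51 slope dx/dy 0.035
    z 0.15 x med 0.4949 n 102 slope dx/dy 0.014
    z 0.16 x med 0.4987 n 109 slope dx/dy 0.024
    z 0.17 x med 0.5022 n 103 slope dx/dy 0.033
```

```bash
python3 -m inch '[[-26,-25,0,0,0,0,0],[-26,-25,0,0,0,0,0],[-26,-25,0,0,0,0,0],[-26,-25,0,0,0,0,0],[-26,-25,0,0,0,0,0],[-26,-25,0,0,0,0,0],[-26,-25,0,0,0,0,0],[-26,-25,0,0,0,0,0],[-26,-25,0,0,0,0,0],[-26,-25,0,0,0,0,0]]' 30; python3 -m inch '[[-26,-25,0,0,0,0,0],[-26,-25,0,0,0,0,0],[-26,-25,0,0,0,0,0],[-26,-25,0,0,0,0,0],[0,0,0,0,0,-7,0],[0,0,0,0,0,-7,0],[0,0,0,0,0,-7,0],[0,0,0,0,0,-7,0],[0,0,0,0,0,-7,0],[0,0,0,0,0,-7,0]]'
```

```text
t: 0.93
tool_pos: [0.3555, 0.242, 0.2345]
orientation: [0.151, 0.989, -0.005, -0.003]
wrist_force: [1.1, -0.3, -0.2]
finger_gap: -0.0002
t: 1.77
tool_pos: [0.4277, 0.0983, 0.2315]
orientation: [-0.218, 0.976, -0.004, -0.007]
wrist_force: [-0.3, -0.2, 0.7]
finger_gap: -0.0002
```

```bash
cat >> h.py <<'E'
from scipy.spatial.transform import Rotation
Y=.44; B=np.array([[np.cos(Y),np.sin(Y),0],[-np.sin(Y),np.cos(Y),0],[0,0,1]])
O=np.array([.491,-.191,.060])   # pin in rotated axes
def where():
    s=sense(); R=Rotation.from_quat(s['orientation']).as_matrix()
    tip=B@(s['tool_pos']+R[:,2]*.011)-O
    print('t',round(s['t'],2),'tip rel pin (box axes) mm',(tip*1e3).round(1),'tool axes in box',(B@R).round(3).tolist(),'F box',(B@s['wrist_force']).round(1),'gap',round(s['finger_gap'],4),'j',s['joint_pos'].round(2)); return s
E
python3 -c "
from h import *
where()"
```

```text
t 1.77 tip rel pin (box axes) mm [-62.3  97.7 160.5] tool axes in box [[-1.0, 0.0, -0.016], [0.001, 1.0, -0.005], [0.016, -0.005, -1.0]] F box [-0.3 -0.   0.7] gap -0.0002 j [ 0.12 -0.3   1.91 -0.01  1.54 -1.89]
```

```bash
python3 -m inch '[[0,-25,10,0,0,0,0],[0,-25,10,0,0,0,0],[0,-25,10,0,0,0,0],[0,-25,10,0,0,0,0],[0,-5,15,0,0,0,0],[0,0,15,0,0,0,0],[0,0,15,0,0,0,0],[0,0,15,0,0,0,0]]'
python3 - <<'E'
from h import *
where()
snap('side','s1'); im=cv2.imread('pics/s1.png')[110:230,180:340]; cv2.imwrite('pics/s1c.png',cv2.resize(im,(800,600),interpolation=2))
E
```

```text
t: 2.43
tool_pos: [0.4749, -0.0022, 0.1299]
orientation: [-0.223, 0.975, -0.005, -0.005]
wrist_force: [-0.0, 0.4, 0.5]
finger_gap: 0.0
t 2.43 tip rel pin (box axes) mm [-62.4 -13.3  58.9] tool axes in box [[-1.0, -0.011, -0.012], [-0.01, 1.0, -0.007], [0.012, -0.007, -1.0]] F box [0.2 0.4 0.5] gap 0.0 j [-0.1  -0.12  1.95 -0.01  1.32 -2.12]
```

View pics/s1c.png

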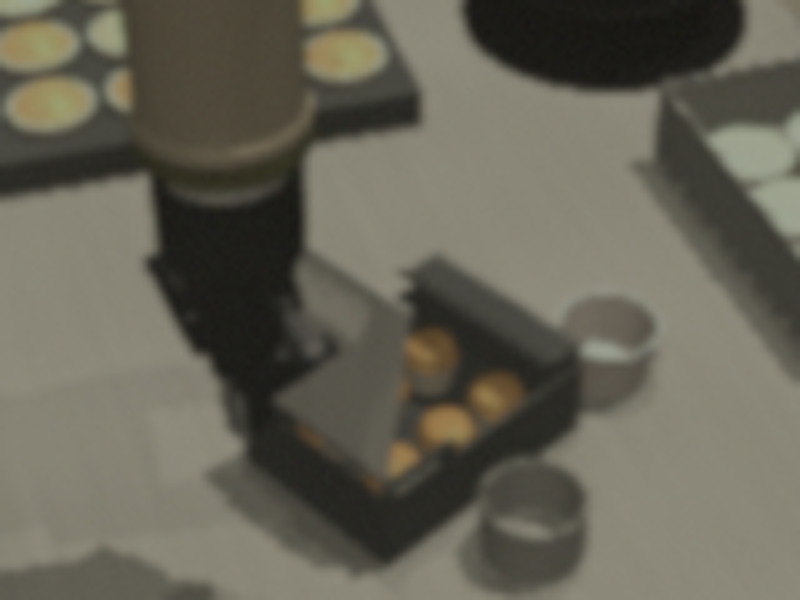

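The image shows the closed fingers behind the outer face, about 60 mm away and 13 mm off the centre line, with the body above the cover's edge. I correct the offset and approach.

```bash
python3 -m inch '[[-15,13,-8,0,0,-0.6,0],[-15,0,0,0,0,0,0],[-12,0,0,0,0,0,0],[0,0,0,0,0,0,0]]'; python3 -c "
from h import *
where()"
```

```text
t: 2.82
tool_pos: [0.5023, 0.0292, 0.1307]
orientation: [-0.228, 0.974, -0.003, -0.011]
wrist_force: [0.9, 0.5, -0.8]
finger_gap: 0.0001
t 2.82 tip rel pin (box axes) mm [-24.3   3.5  59.7] tool axes in box [[-1.0, -0.02, -0.023], [-0.02, 1.0, -0.0], [0.023, 0.0, -1.0]] F box [ 1.   0.1 -0.8] gap 0.0001 j [-0.04 -0.03  1.86 -0.01  1.33 -2.06]
```

```bash
python3 -m inch '[[-7,-1,-3,0,-1.3,0.8,0],[-7,-1,-3,0,0,0,0],[-7,0,-2,0,0,0,0],[-6,0,-1,0,0,0,0],[-4,0,-1,0,0,0,0]]'; python3 -c "
from h import *
where()"
```

```text
t: 3.23
tool_pos: [0.5316, 0.0411, 0.1416]
orientation: [-0.22, 0.975, 0.0, -0.0]
wrist_force: [-0.3, -0.9, -1.2]
finger_gap: -0.0003
t 3.23 tip rel pin (box axes) mm [ 7.4  1.8 70.6] tool axes in box [[-1.0, -0.004, -0.001], [-0.004, 1.0, 0.001], [0.001, 0.001, -1.0]] F box [-0.6 -0.7 -1.2] gap -0.0003 j [-0.02  0.02  1.79  0.    1.33 -2.03]
```

```bash
python3 -m inch '[[-6,-1,5,0,0,0,0],[-6,0,5,0,0,0,0],[-6,0,4,0,0,0,0],[-5,0,4,0,0,0,0],[-4,0,3,0,0,0,0]]'
python3 - <<'E'
from h import *
where()
d=snap('side','s2')[1]
im=cv2.imread('pics/s2.png')[130:230,200:333]; cv2.imwrite('pics/s2c.png',cv2.resize(im,(800,600),interpolation=2))
W=cloud('side',d)[130:230,200:333].reshape(-1,3);W=W[np.isfinite(W).all(1)]
p=(W@B.T-O)*1e3; 
m=(abs(p[:,1])<56)&(p[:,0]>0)&(p[:,0]<110)&(p[:,2]>22)&(abs(p[:,1])>30)
a,b=np.polyfit(p[m,0],p[m,2],1); print(m.sum(),np.arctan(a),b)
E
```

```text
t: 3.65
tool_pos: [0.5602, 0.0526, 0.1203]
orientation: [-0.22, 0.975, -0.0, 0.001]
wrist_force: [-1.2, -0.8, 1.0]
finger_gap: -0.0001
t 3.65 tip rel pin (box axes) mm [38.3 -0.  49.3] tool axes in box [[-1.0, -0.004, 0.001], [-0.004, 1.0, -0.001], [-0.001, -0.001, -1.0]] F box [-1.4 -0.2  1. ] gap -0.0001 j [ 0.    0.12  1.73 -0.    1.29 -2.01]
856 -0.9168883358488733 170.9175701101243
```

View pics/s2c.png

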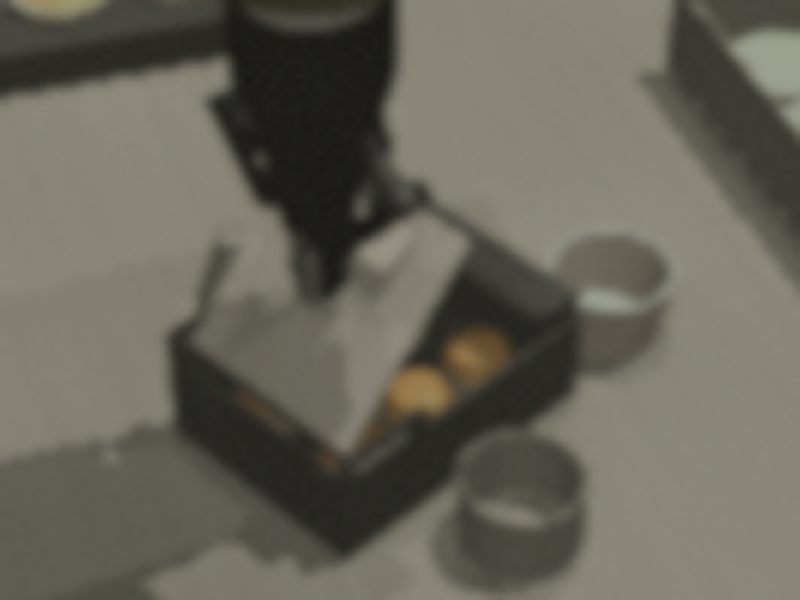

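The cover is going down, now at about 45°. The finger is on the outer face just on the pin side of the step, at (320,290) in the crop. I continue along the arc.

```bash
python3 -m inch '[[-3,0,5,0,0,0,0],[-3,0,5,0,0,0,0],[-2,0,5,0,0,0,0],[-1,0,5,0,0,0,0],[-1,0,4,0,0,0,0]]'; python3 -c "
from h import *
where()"
```

```text
t: 4.12
tool_pos: [0.572, 0.058, 0.0948]
orientation: [-0.22, 0.975, -0.0, 0.002]
wrist_force: [0.0, 0.6, 4.2]
finger_gap: 0.0002
t 4.12 tip rel pin (box axes) mm [51.3 -0.2 23.8] tool axes in box [[-1.0, -0.004, 0.005], [-0.004, 1.0, -0.002], [-0.005, -0.002, -1.0]] F box [0.3 0.6 4.2] gap 0.0002 j [ 0.01  0.18  1.71  0.    1.25 -2.  ]
```

```bash
python3 -m inch '[[-2,0,5,0,0,0,0],[-1,0,4,0,0,0,0],[0,0,4,0,0,0,0],[0,0,3,0,0,0,0],[0,0,2,0,0,0,0]]'; python3 -c "
from h import *
where()"
```

```text
t: 4.53
tool_pos: [0.5761, 0.0598, 0.0753]
orientation: [-0.22, 0.975, -0.0, 0.004]
wrist_force: [0.6, 2.0, 4.8]
finger_gap: -0.0001
t 4.53 tip rel pin (box axes) mm [55.8 -0.3  4.3] tool axes in box [[-1.0, -0.004, 0.007], [-0.004, 1.0, -0.002], [-0.007, -0.002, -1.0]] F box [1.4 1.5 4.8] gap -0.0001 j [ 0.01  0.21  1.72  0.    1.21 -2.  ]
```

```bash
python3 -m inch '[[0,0,2,0,0,0,0],[0,0,2,0,0,0,0],[0,0,2,0,0,0,0]]'
python3 - <<'E'
from h import *
where()
d=snap('side','s3')[1]
im=cv2.imread('pics/s3.png')[130:230,200:333]; cv2.imwrite('pics/s3c.png',cv2.resize(im,(800,600),interpolation=2))
E
```

```text
t: 4.78
tool_pos: [0.5773, 0.0599, 0.0717]
orientation: [-0.22, 0.975, -0.0, 0.005]
wrist_force: [-5.7, 2.1, 22.5]
finger_gap: -0.0002
t 4.78 tip rel pin (box axes) mm [56.9 -0.7  0.7] tool axes in box [[-1.0, -0.004, 0.009], [-0.004, 1.0, -0.003], [-0.009, -0.003, -1.0]] F box [-4.2  4.4 22.5] gap -0.0002 j [ 0.01  0.22  1.72  0.    1.2  -2.  ]
```

View pics/s3c.png

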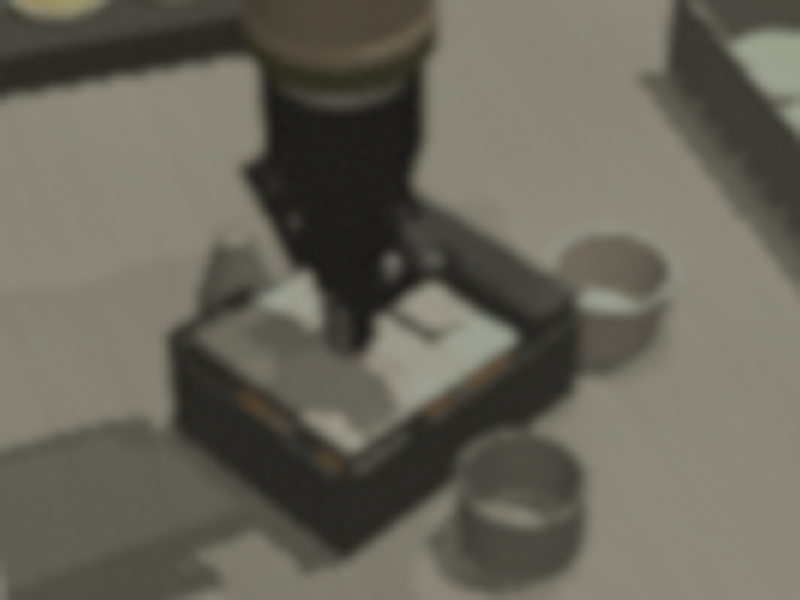

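The cover is flat: it stops hard at 22 N, and the edge is still short of the lip. The fingertip is about 17 mm short of the step. I push on while keeping light pressure.

```bash
python3 -m inch '[[-4,0,0.5,0,0,0,0],[-4,0,0.8,0,0,0,0],[-4,0,0.8,0,0,0,0],[-4,0,0.8,0,0,0,0]]'; python3 -c "
from h import *
where()"
```

```text
t: 5.17
tool_pos: [0.5908, 0.0665, 0.0728]
orientation: [-0.22, 0.975, -0.0, 0.004]
wrist_force: [-4.8, -0.6, 11.6]
finger_gap: 0.0001
t 5.17 tip rel pin (box axes) mm [71.9 -0.5  1.8] tool axes in box [[-1.0, -0.004, 0.007], [-0.004, 1.0, -0.003], [-0.007, -0.003, -1.0]] F box [-4.6  1.5 11.6] gap 0.0001 j [ 0.03  0.25  1.67  0.    1.21 -1.99]
```

```bash
python3 -m inch '[[-4,0,1,0,0,0,0],[-4,0,1,0,0,0,0],[-4,0,1,0,0,0,0],[-4,0,1,0,0,0,0]]'; python3 -c "
from h import *
where()"
```

```text
t: 5.5
tool_pos: [0.6041, 0.0724, 0.0723]
orientation: [-0.22, 0.975, -0.001, 0.001]
wrist_force: [-8.4, -2.9, 14.6]
finger_gap: 0.0002
t 5.5 tip rel pin (box axes) mm [86.4 -0.8  1.3] tool axes in box [[-1.0, -0.004, 0.002], [-0.004, 1.0, -0.003], [-0.002, -0.003, -1.0]] F box [-8.8  0.9 14.6] gap 0.0002 j [ 0.04  0.29  1.63 -0.    1.22 -1.98]
```

```bash
python3 -m inch '[[-4,0,1,0,0,0,0],[-4,0,1,0,0,0,0],[-4,0,1,0,0,0,0],[-3,0,1,0,0,0,0]]'; python3 -c "
from h import *
where()"; python3 -m inch '[[-3,0,0.8,0,0,0,0],[-3,0,0.8,0,0,0,0]]';python3 -c "
from h import *
where()"
```

```text
t: 5.83
tool_pos: [0.6141, 0.076, 0.0714]
orientation: [-0.22, 0.975, -0.003, -0.004]
wrist_force: [-8.1, -2.6, 14.5]
finger_gap: -0.0001
t 5.83 tip rel pin (box axes) mm [96.9 -1.8  0.4] tool axes in box [[-1.0, -0.004, -0.009], [-0.004, 1.0, -0.003], [0.009, -0.003, -1.0]] F box [-8.4  1.1 14.5] gap -0.0001 j [ 0.04  0.33  1.58 -0.01  1.24 -1.97]
t: 6.0
tool_pos: [0.6175, 0.0772, 0.0713]
orientation: [-0.22, 0.975, -0.003, -0.007]
wrist_force: [-8.2, -1.4, 13.9]
finger_gap: 0.0001
t 6.0 tip rel pin (box axes) mm [100.4  -2.2   0.3] tool axes in box [[-1.0, -0.004, -0.015], [-0.004, 1.0, -0.003], [0.015, -0.003, -1.0]] F box [-8.   2.2 13.9] gap 0.0001 j [ 0.05  0.34  1.57 -0.01  1.25 -1.96]
```

```bash
python3 -m inch '[[-3,0.5,0.8,0,-0.3,0,0],[-3,0.5,0.8,0,-0.3,0,0]]';python3 -c "
from h import *
where()";  python3 -m inch '[[-3,0.5,0.8,0,-0.3,0,0],[-3,0,0.8,0,-0.3,0,0]]';python3 -c "
from h import *
where()"
```

```text
t: 6.17
tool_pos: [0.6198, 0.0785, 0.0707]
orientation: [-0.22, 0.975, -0.003, -0.006]
wrist_force: [-16.4, -8.1, 16.7]
finger_gap: -0.0002
t 6.17 tip rel pin (box axes) mm [103.   -2.   -0.3] tool axes in box [[-1.0, -0.004, -0.013], [-0.004, 1.0, -0.004], [0.013, -0.004, -1.0]] F box [-18.3  -0.4  16.7] gap -0.0002 j [ 0.05  0.34  1.56 -0.01  1.24 -1.96]
t: 6.33
tool_pos: [0.62, 0.0782, 0.0699]
orientation: [-0.22, 0.976, -0.004, -0.007]
wrist_force: [-17.3, -5.9, 22.0]
finger_gap: -0.0002
t 6.33 tip rel pin (box axes) mm [103.   -2.4  -1.1] tool axes in box [[-1.0, -0.003, -0.016], [-0.003, 1.0, -0.004], [0.016, -0.004, -1.0]] F box [-18.1   2.   22. ] gap -0.0002 j [ 0.05  0.35  1.56 -0.01  1.25 -1.96]
```

It has stopped: the force rises to 18 N with no more travel, at about 26 mm of slide. I give one firmer push to confirm, then relax it and lift.

```bash
python3 -m inch '[[-5,0,0.8,0,0,0,0],[-5,0,0.8,0,0,0,0]]';python3 -c "
from h import *
where()"; python3 -m inch '[[0,0,-1,0,0,0,0],[0,0,-4,0,0,0,0],[0,0,-8,0,0,0,0],[0,0,-12,0,0,0,0],[0,0,-20,0,0,0,0],[0,0,-20,0,0,0,0],[15,0,-25,0,0,0,0],[35,0,-25,0,0,0,0],[35,0,-10,0,0,0,0],[35,0,0,0,0,0,0]]'; python3 -m inch '[[35,0,0,0,0,0,0],[35,0,0,0,0,0,0],[0,0,0,0,0,0,0]]'
python3 - <<'E'
from h import *
where()
a,d=snap('side','s4'); t,dt=snap('top','t4')
a=cv2.resize(a[140:225,210:323],(533,400),interpolation=2); t=cv2.resize(t[130:225,190:300],(267,231),interpolation=2)
t=cv2.copyMakeBorder(t,0,169,0,0,0); cv2.imwrite('pics/f4.png',np.hstack([a,t]))
for n,D in(('side',d),('top',dt)):
    p=(cloud(n,D).reshape(-1,3)@B.T-O)*1e3; p=p[np.isfinite(p).all(1)]
    m=(abs(p[:,1])<48)&(p[:,0]>20)&(p[:,0]<75)&(p[:,2]>-10)&(p[:,2]<30)
    print(n,m.sum(),'slope',np.polyfit(p[m,0],p[m,2],1).round(3))
    for x in range(20,150,6):
        k=(abs(p[:,1])<25)&(abs(p[:,0]-x)<3)&(p[:,2]<60)
        if k.any(): print(x,np.median(p[k,2]).round(1),end='; ')
    print()
E
```

```text
t: 6.5
tool_pos: [0.6204, 0.0783, 0.0686]
orientation: [-0.219, 0.975, -0.005, -0.018]
wrist_force: [-25.5, -8.4, 28.0]
finger_gap: 0.0003
t 6.5 tip rel pin (box axes) mm [103.3  -2.5  -2.4] tool axes in box [[-0.999, -0.002, -0.037], [-0.002, 1.0, -0.002], [0.037, -0.001, -0.999]] F box [-26.6   3.2  28. ] gap 0.0003 j [ 0.05  0.37  1.54 -0.02  1.27 -1.96]
t: 7.33
tool_pos: [0.5129, 0.0287, 0.2038]
orientation: [-0.22, 0.975, -0.005, -0.024]
wrist_force: [0.2, -0.4, 0.6]
finger_gap: -0.0
t: 7.58
tool_pos: [0.4425, -0.004, 0.2091]
orientation: [-0.22, 0.975, -0.006, -0.025]
wrist_force: [-1.8, 0.2, -0.0]
finger_gap: -0.0001
t 7.58 tip rel pin (box axes) mm [-92.9  -1.1 138.1] tool axes in box [[-0.999, -0.004, -0.051], [-0.004, 1.0, -0.0], [0.051, 0.0, -0.999]] F box [-1.5  0.9 -0. ] gap -0.0001 j [-0.1  -0.24  1.91 -0.03  1.52 -2.12]
side 391 slope [0.056 0.683]
20 -30.1; 26 -3.4; 32 -20.1; 38 1.7; 44 2.5; 50 3.0; 56 3.0; 62 4.1; 68 4.0; 74 4.4; 80 5.2; 86 4.6; 92 5.0; 98 5.8; 104 6.2; 110 7.4; 116 13.3; 122 13.0; 128 13.8; 134 13.2; 140 11.2; 146 10.5; 
top 409 slope [0.045 1.512]
20 -54.5; 26 -54.3; 32 1.8; 38 3.1; 44 3.1; 50 4.0; 56 4.5; 62 3.8; 68 4.6; 74 5.5; 80 6.5; 86 6.2; 92 5.6; 98 6.8; 104 6.0; 110 6.1; 116 9.0; 122 14.8; 128 13.8; 134 15.9; 140 13.0; 146 12.1;
```

View pics/f4.png

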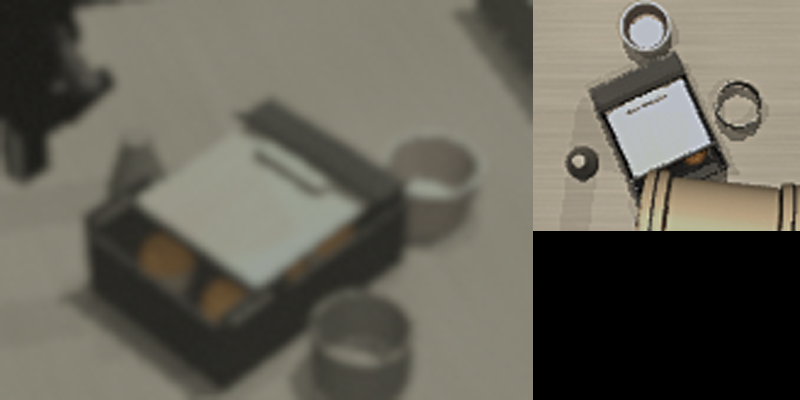

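The final image shows the cover lying flat with its free edge under the lip. Its slope is about 0.045–0.056 rad, against 0.04 expected when tucked. The cutter, ramekin and nozzle have not moved, and the arm is clear.

```bash
python3 -c "
from h import *
a,b=cv2.imread('pics/top0.png'),cv2.imread('pics/t4.png')
print('changed px near cutter/ramekin/nozzle',[int((cv2.absdiff(a,b)[r].max(-1)>60).sum()) for r in (np.s_[160:186,264:288],np.s_[128:154,224:250],np.s_[188:206,202:214])])
print(job_done())"
```

```text
changed px near cutter/ramekin/nozzle [0, 0, 0]
the job is handed in; nothing more can be done
None
```

The pastry box is shut: the cover lies flat with its free edge under the retaining lip, and it stayed down after the arm let go. I handed the job in at about 7.7 s; no verdict is reported.

- **Closing:** With the fingers shut, I pushed the cover over from its outer face until it stopped hard at about 22 N. Keeping it pressed down at about 12–28 N, I then pushed at the step towards the lip.
- **Fully home:** The cover stopped moving while the push rose from 18 to 27 N. The fingertip was then about 26–29 mm past the step's starting position, against 26 mm for fully home. I did not measure the slide itself; this rests on the hard stop and the fingertip position.
- **Tucked:** With the arm clear, the cameras gave a cover slope of 0.056 rad (side) and 0.045 rad (top), against about 0.04 expected.
- **Surroundings:** The top view showed no change around the cutter, ramekin or nozzle. The arm went nowhere near the spatula, jar or muffin tray, and I did not check them separately.
- **Disagreement:** My camera estimates of the hinge position differed by about 3 mm. The final stop fitted the one taken from the cover's face.

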